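# Unclip and uncover the specimen box

## Task

The blue-lidded specimen box is held shut by a sprung steel clip on each of two opposite sides. Flip both clips fully open by their orange thumb pads without forcing them, then lift the lid off by its handle and set it down gently, handle up, in the middle of the pale cutting board. Leave the clips open, and do not disturb the bottle, the jar or the green pepper.

Things in the scene. Friction and masses are not known exactly. Their poses are not given: they have to be found in the camera images.
- box: Off-white specimen box fixed to the bench, 170 (x) x 130 (y) x 92 mm high without lid, walls 4 mm. Origin: centre of its underside on the bench; z up. A clip sits in the middle of its +y side (clip_a) and of its -y side (clip_b).
- pivot_a (a point): Middle of clip_a's hinge axis, which runs along the box's x: on the box at y = +73 mm, 56 mm above the bench; axes as the box's. Both clips: closed, a steel stem 44 mm wide and 4 mm thick stands straight up from the pivot to 49.5 mm above it; a hook at its top reaches 20 mm inwards of the pivot over the lid. Opening swings it outwards and down.
- pivot_b (a point): The same for clip_b, at the box's y = -73 mm. Both clips: an orange thumb pad, 50 mm wide (along x), 5 mm thick, sticks out square to the stem, its end 48 mm outwards of the pivot. With the clip closed its top face lies 29 to 41 mm above the pivot: each pad is set stiffly somewhere in that range and this is not reported, so feel for it from above.
- clip_a (a joint): Angle of clip_a, rad: 0 closed, 1.6 open at its stop. An over-centre spring shuts the clip if let go below about 0.87 and snaps it open beyond. Pressing the outer part of the pad takes up to about 12 N, most near 0.3 rad. As it swings the pad tilts and the stem and hook come out after it: press outwards and down round the pivot, with the tool leaning outwards so that its body clears the hook. Over 40 N is forcing it.
- clip_b (a joint): Angle of clip_b, the mirror image of clip_a on the box's -y side: same values, spring and pad; its pad height is set independently.
- lid: Blue lid, loose, about 0.35 kg: plate 174 (x) x 134 (y) x 6 mm, with a plug 152 x 112 x 8 mm below it that drops into the box. Origin: centre of the plug's underside; z up, x along the handle. On the closed box the origin is 84 mm above the bench and the plate's top 98 mm.
- lid_handle (a point): Centre of the lid's handle bar, 41 mm above the lid's origin. The bar is 100 mm long (lid's x), 18 mm wide (y), 14 mm high, its underside 20 mm above the plate, standing on a post at each end.
- board: Pale (whitish) cutting board fixed on the bench, 210 (x) x 190 (y) x 12 mm thick. Origin: centre of its underside on the bench; z up.
- bottle: Bystander: amber bottle, 60 mm diameter, 140 mm high. Origin: centre of its underside.
- jar: Bystander: pale jar with a white cap, 72 mm diameter, 85 mm high. Origin: centre of its underside.
- pepper: Bystander: green pepper, 84 mm across, 75 mm high plus stalk. Origin: centre of its underside.
Mind the look-alikes: they are no part of the job. Several things have the shape of the lid; the one meant has the colours described above.

How it is judged:
By the outcome, as a careful person would: the job done as asked, in the order asked, and still so for the second after the job is handed in, with the robot touching nothing.
It also fails if it takes over 61 s, if anything falls off the work surface, if the arm or the gripper's body presses on something with over 40 N, if the wrist force passes 120 N, or if a joint passes its speed limit or range.

## Robot

A 7-joint arm with a two-finger parallel gripper is mounted at the origin on the work surface. World frame = base frame: x ahead of the robot, y to its left, z up, the work surface at z = 0. Lengths are in m, angles in rad, forces in N, time in s.
With the tool pointing down it reaches from about 0.425 to 0.875 m from the base axis. Payload 8.4 kg.
Tool frame: the origin (TCP) lies on the centre line of the jaws, within the pads' length; the fingertips stand 22 mm ahead of it and the grasp point (between the pads) lies 3 mm ahead of it; x points along the fingers, z is the direction in which the jaws open and shut, and the axes are right-handed (so a half turn about x gives the same grasp; the last joint's range is limited). The gripper opens to 85 mm and grips with 20 to 120 N. Pads are 22 mm wide; open, the fingers measure 114 mm over their backs; the gripper's body (76 mm by 85 mm) begins 54 mm behind the grasp point. The pads swing forward as they close: fully open they stand 13 mm farther back than shut.
Start: joints at [-1.373, 0.333, 0.04, 1.465, -0.013, 1.343, -0.059], TCP at [0.19, 0.622, 0.253] pointing down, gripper open.
Joint ranges: [-2.58, 2.58], [-0.38, 2.09], [-1.3, 1.39], [0.25, 2.4], [-1.5, 4.64], [0.08, 2.09], [-2.65, 2.65]. Speed limits (rad/s): [2.22, 2.22, 2.79, 2.79, 3.14, 3.14, 3.14].

## Interface

Orientations are given as a rotation vector (axis times angle).
In Python, from bench import robot gives the robot as it stands. The module is installed in compiled form; this text tells all that it offers.
- The arm moves only by the tool send_rows, never from a script. Its argument "commands" is one flat list of numbers, 7 for each row, row after row: the closure in counts, from 0 (fully open) to 255 (shut), then the shift along the tool's x, y, z in m, then the turn, a rotation vector about the tool's x, y, z in degrees. A call has exactly 8 rows; each row shifts and turns the pose as measured when the row begins, along the tool's axes as they then stand; what a row does not reach is not made up. A row lasts 1/12 s, in which the tool goes at most 41.7 mm and 7.16 degrees, less where a joint would pass 70% of its speed; a pose out of reach is approached as far as the arm can. A call is refused whole if a number of a shift passes 0.0417 or a number of a turn 7.16, either way. A call with a gripper value outside its range is refused whole. The fingers move at their own pace and stop on an object; "grip_force" is the grip in N (left out, the last holds). Time passes only in rows, so rows that do not move let the fingers close, or fill a call up. It gives the time, the measured TCP pose, the force and the opening at its end, in the units of the state.
- robot.state(): the state, without advancing time (a new reading comes with each control period).
- robot.read_camera(name): name is "scene" or "top"; returns a dict with "img" (420x560x3 uint8, blue, green, red), "fx", "fy", "cx", "cy" (pixels), "R" (3x3) and "t" (3): a world point X has camera coordinates R X + t. Camera axes: x right, y down, z forward; pixel columns grow to the right and rows downward; lengths in m; the calibration is good to about 2 mm. A picture is of the moment at which its call begins. There is no depth.
- robot.finish_job(): hands the job in, once; it reports no verdict.
The state is a dict: "time": time; "qpos": joint angles; "joint_velocities": joint speeds; "joint_torque": joint torques, N m; "tool_pos": TCP position; "tcp_rot": TCP orientation; "wrist_force": force on the tool from outside, world axes, zero at the start; "torque": the same for the moment, N m; "gripper_width": finger opening in m.
Only numpy, scipy, OpenCV 4.12 (cv2) and the standard library are available. Lean on these libraries where they do the work, as an engineer would, in place of code of your own. Each camera call takes 0.05 s, during which the arm holds its last target.

## Working session

There is one attempt and no reset: what is moved stays moved. The work goes in short steps, Python scripts to look and compute and a tool call to move; the robot and the scene stay as the last step left them, time stands still between calls to the robot, and variables do not carry over. Pictures are saved under pics/ and viewed, and the job is handed in when it is done.

Besides the shell and the picture viewer there is one more tool, called after "Emit:" as name(argument=value, ...) on one line, values as JSON. send_rows: Moves the arm, as the interface text tells. Its arguments: {"type":"object","properties":{"commands":{"type":"array","items":{"type":"number"}},"grip_force":{"type":"number"}},"required":["commands"]}

```bash
mkdir -p pics; python3 - <<'E'
from bench import robot
import cv2,pickle
s=robot.state();print(s)
d={}
for n in("scene","top"):
    c=robot.read_camera(n);d[n]=c;cv2.imwrite(f"pics/{n}0.png",c["img"]);print(n,c["fx"],c["fy"],c["cx"],c["cy"],c["R"],c["t"])
pickle.dump(d,open("cams0.pkl","wb"))
E
```

```text
{'time': 0.0, 'qpos': array([-1.37318568,  0.33391759,  0.03987308,  1.4662431 , -0.01343215,
        1.34330114, -0.05849983]), 'joint_velocities': array([ 1.06728216e-04, -6.15577490e-04,  2.62224692e-04, -8.66197317e-04,
       -7.37240524e-05,  3.48368108e-04, -1.41784772e-03]), 'joint_torque': array([ 1.39267177e-04, -6.58552408e+01,  1.36551674e+00, -4.05566597e+01,
        1.68519438e-02,  1.23562655e-02,  4.39435530e-05]), 'tool_pos': array([0.1900007 , 0.62118284, 0.25243068]), 'tcp_rot': array([-0.98883115,  1.33639884,  0.98714521]), 'wrist_force': array([-0.09239521,  0.63667274, -0.28808048]), 'torque': array([-0.03442066,  0.02040698, -0.03668295]), 'gripper_width': 0.08556010750382516}
scene 536.0841059922104 536.0841059922104 272.75523722086785 212.94911599041998 [[-0.57351239  0.81906063  0.0149403 ]
 [ 0.62617586  0.45006632 -0.6366664 ]
 [-0.52819251 -0.35578082 -0.77099461]] [ 0.45738488 -0.21313265  1.73363412]
top 435.8293040482599 435.8293040482599 277.6583779943161 205.58045970384836 [[ 0.02127887 -0.99957436  0.01995748]
 [-0.99116779 -0.02370503 -0.13047787]
 [ 0.13089543 -0.01700479 -0.99125033]] [-0.20406465  0.56238691  1.24394447]
```

View pics/scene0.png

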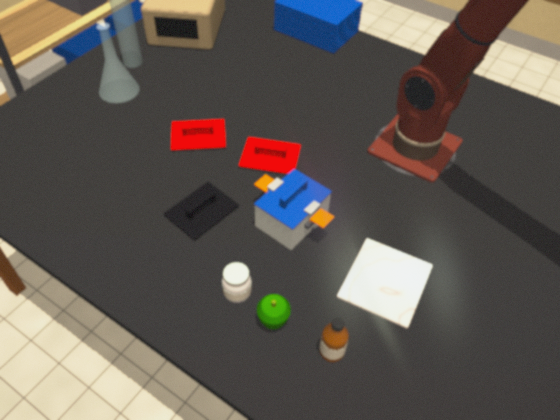

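View pics/top0.png

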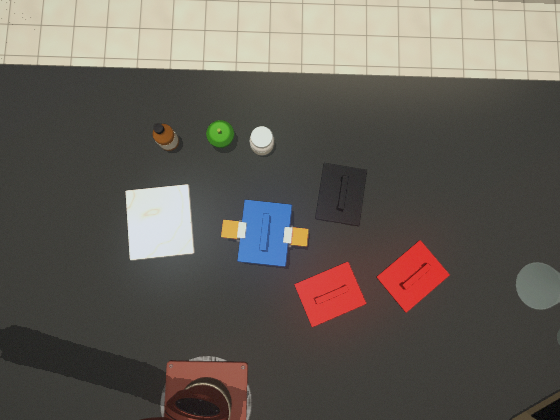

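Candidates for the lid (top view): the blue lid on the box at (265,232), black lid-shape at (342,195), red ones at (330,295) and (414,276). In the scene view there is also a blue bin at (318,18). I choose the blue one with orange pads and check it in a close crop.

```bash
cat > h.py <<'E'
import numpy as np,cv2,pickle
def ray(c,uv):
    d=np.array([(uv[0]-c["cx"])/c["fx"],(uv[1]-c["cy"])/c["fy"],1.]);R=np.array(c["R"]);t=np.array(c["t"])
    return -R.T@t, R.T@d
def plane(c,uv,z):
    o,d=ray(c,uv);return o+d*(z-o[2])/d[2]
def proj(c,X):
    p=np.array(c["R"])@X+c["t"];return np.array([c["fx"]*p[0]/p[2]+c["cx"],c["fy"]*p[1]/p[2]+c["cy"]])
def tri(c1,u1,c2,u2):
    A=[];b=[]
    o1,d1=ray(c1,u1);o2,d2=ray(c2,u2)
    s=np.linalg.lstsq(np.c_[d1,-d2],o2-o1,rcond=None)[0]
    p,q=o1+s[0]*d1,o2+s[1]*d2
    return (p+q)/2,np.linalg.norm(p-q)
def mask(img,name):
    h=cv2.cvtColor(img,cv2.COLOR_BGR2HSV)
    r={"blue":((100,120,60),(125,255,255)),"orange":((8,150,120),(24,255,255)),"white":((0,0,170),(180,60,255)),"green":((45,120,40),(75,255,255))}[name]
    return cv2.inRange(h,*map(np.array,r))
def blobs(img,name,amin=40):
    n,l,s,c=cv2.connectedComponentsWithStats(mask(img,name))
    return [(s[i],c[i],(l==i).astype(np.uint8)) for i in range(1,n) if s[i][4]>amin]
E
python3 - <<'E'
from h import *
d=pickle.load(open("cams0.pkl","rb"))
for n in d:
    im=d[n]["img"]
    for k in("blue","orange","white","green"):
        for s,c,m in blobs(im,k):
            if k in"blue white" :
                cs=cv2.findContours(m,cv2.RETR_EXTERNAL,cv2.CHAIN_APPROX_NONE)[0]
                ct=max(cs,key=cv2.contourArea);print(n,k,s,c.round(1),cv2.boxPoints(cv2.minAreaRect(ct)).round(1).tolist(),cv2.approxPolyDP(ct,6,True)[:,0].tolist())
            else: print(n,k,s,c.round(1))
a=cv2.resize(d["scene"]["img"][160:255,240:345],None,fx=4,fy=4,interpolation=cv2.INTER_CUBIC)
b=cv2.resize(d["top"]["img"][190:280,215:315],None,fx=4,fy=4,interpolation=cv2.INTER_CUBIC)
b=cv2.copyMakeBorder(b,0,a.shape[0]-b.shape[0],0,0,0)
cv2.imwrite("pics/crop.png",cv2.resize(np.hstack([a,b]),(780,360)))
E
```

```text
scene blue [131   0  11  22 169] [135.8  10.5] [[130.3000030517578, 0.4000000059604645], [139.6999969482422, -0.30000001192092896], [141.39999389648438, 20.600000381469727], [131.89999389648438, 21.299999237060547]] [[137, 0], [134, 21], [141, 17]]
scene blue [ 274    0   88   54 3555] [317.9  20.9] [[274.0, 0.0], [361.0, 0.0], [361.0, 53.0], [274.0, 53.0]] [[274, 1], [274, 29], [330, 52], [357, 31], [355, 0]]
scene blue [106  15  11  22 121] [111.1  25.6] [[104.9000015258789, 16.5], [111.69999694824219, 14.800000190734863], [116.5999984741211, 34.599998474121094], [109.80000305175781, 36.29999923706055]] [[111, 15], [111, 36]]
scene blue [ 54  25  48  38 868] [79.6 43.9] [[52.70000076293945, 48.79999923706055], [94.9000015258789, 24.0], [104.9000015258789, 41.0], [62.70000076293945, 65.80000305175781]] [[94, 25], [54, 51], [69, 62], [99, 44]]
scene blue [ 254  170   77   59 2227] [292. 198.] [[252.89999389648438, 202.89999389648438], [299.1000061035156, 158.10000610351562], [331.1000061035156, 191.10000610351562], [284.8999938964844, 235.89999389648438]] [[298, 170], [254, 202], [29
[... 3696 characters left out ...]
37.9] [[250.0, 126.0], [272.0, 126.0], [272.0, 150.0], [250.0, 150.0]] [[260, 126], [250, 142], [265, 150], [272, 137]]
top white [ 125  184   69   76 4450] [158.9 221.7] [[123.5999984741211, 189.10000610351562], [187.89999389648438, 183.8000030517578], [193.8000030517578, 254.1999969482422], [129.5, 259.5]] [[187, 184], [125, 191], [130, 259], [193, 252]]
top white [237 222   9  16 125] [241.1 229.7] [[237.0, 222.0], [245.0, 222.0], [245.0, 237.0], [237.0, 237.0]] [[239, 222], [237, 237], [244, 237]]
top white [283 227   9  16 127] [287.2 234.6] [[283.0, 227.0], [291.0, 227.0], [291.0, 242.0], [283.0, 242.0]] [[285, 227], [283, 242], [290, 242]]
top green [206 120  28  28 583] [219.7 133.6]
```

View pics/crop.png

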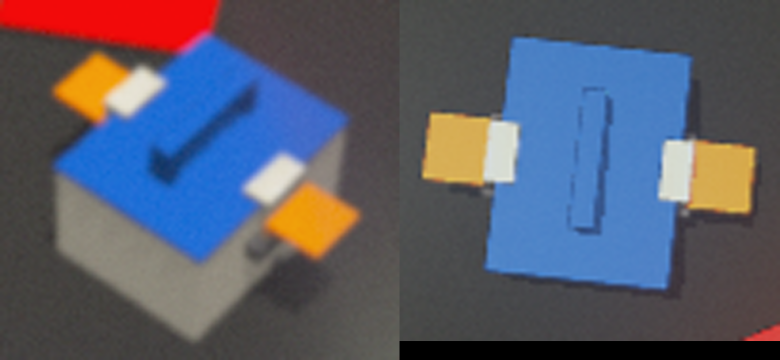

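```bash
cat >> h.py <<'E'
def quad(m,corn):
    ct=max(cv2.findContours(m,cv2.RETR_EXTERNAL,cv2.CHAIN_APPROX_NONE)[0],key=cv2.contourArea)[:,0].astype(float)
    cen=ct.mean(0);L=[]
    for i in range(4):
        a,b=np.array(corn[i],float),np.array(corn[(i+1)%4],float);e=(b-a);n=np.linalg.norm(e);e/=n
        s=(ct-a)@e;dd=abs((ct-a)@[-e[1],e[0]])
        p=ct[(s>.12*n)&(s<.88*n)&(dd<2.2)]
        vx,vy,x,y=cv2.fitLine(p.astype(np.float32),cv2.DIST_HUBER,0,.01,.01).ravel()
        nn=np.array([-vy,vx]);nn*=np.sign(nn@(np.array([x,y])-cen)); q=np.array([x,y])+nn*.5
        L.append(np.cross([*q,1],[q[0]+vx,q[1]+vy,1]))
    o=[]
    for i in range(4):
        p=np.cross(L[i-1],L[i]);o.append(p[:2]/p[2])
    return np.array(o)
E
python3 - <<'E'
from h import *
d=pickle.load(open("cams0.pkl","rb"));S,T=d["scene"],d["top"]
def big(n,k,pt):
    return next(m for s,c,m in blobs(d[n]["img"],k) if np.linalg.norm(c-pt)<4)
def rep(nm,a,b,z):
    P=[]
    for u,v in zip(a,b):
        p,e=tri(T,u,S,v);P.append(p);print(nm,p.round(4),"gap",round(e,4))
    P=np.array(P);print(" tri centre",P.mean(0).round(4))
    for n,c,q in(("top",T,a),("scene",S,b)):
        Q=np.array([plane(c,u,z) for u in q]);e=Q[0]+Q[1]-Q[2]-Q[3]
        print(" ",n,"z",z,"c",Q.mean(0).round(4),"xdir",np.degrees(np.arctan2(e[1],e[0])).round(2),"sides",[np.linalg.norm(Q[i]-Q[i-1]).round(4) for i in range(4)])
a=quad(big("top","blue",(264.5,232.7)),[(244,200),(291,205),(284,266),(237,260)])
b=quad(big("scene","blue",(292,198)),[(291,228),(254,202),(298,170),(330,192)])
rep("lid",a,b,.098)
a=quad(big("top","white",(159,222)),[(125,191),(187,184),(193,252),(130,259)])
b=quad(big("scene","white",(385,282)),[(406,327),(337,296),(367,238),(432,265)])
rep("board",a,b,.012)
for u,v,n in(((229.5,228.7),(321.5,217.9),"padA"),((299.5,236.4),(263.2,182.1),"padB"),((241.1,229.7),(311.9,207),"hookA"),((287.2,234.6),(275.3,183.9),"hookB")):
    p,e=tri(T,u,S,v);print(n,p.round(4),round(e,4))
E
```

```text
lid [ 0.5757 -0.0949  0.0985] gap 0.0005
lid [ 0.5648 -0.2321  0.1012] gap 0.0058
lid [ 0.3867 -0.2079  0.09  ] gap 0.0157
lid [ 0.4026 -0.0817  0.1012] gap 0.0
 tri centre [ 0.4825 -0.1541  0.0977]
  top z 0.098 c [ 0.4832 -0.1552  0.098 ] xdir -4.76 sides [np.float64(0.1739), np.float64(0.1353), np.float64(0.174), np.float64(0.1336)]
  scene z 0.098 c [ 0.4822 -0.1528  0.098 ] xdir -8.37 sides [np.float64(0.1757), np.float64(0.142), np.float64(0.1784), np.float64(0.1145)]
board [0.6066 0.2683 0.0089] gap 0.0007
board [0.6314 0.0792 0.0106] gap 0.0024
board [0.4234 0.0529 0.0145] gap 0.0002
board [0.3994 0.2406 0.0137] gap 0.0022
 tri centre [0.5152 0.1602 0.0119]
  top z 0.012 c [0.515  0.1603 0.012 ] xdir 7.45 sides [np.float64(0.2079), np.float64(0.1893), np.float64(0.209), np.float64(0.1882)]
  scene z 0.012 c [0.5151 0.1601 0.012 ] xdir 7.15 sides [np.float64(0.2131), np.float64(0.1913), np.float64(0.2129), np.float64(0.1908)]
padA [ 0.4919 -0.057   0.088 ] 0.0004
padB [ 0.476  -0.2561  0.0879] 0.0056
hookA [ 0.4885 -0.0908  0.1063] 0.0006
hookB [ 0.4775 -0.2179  0.1066] 0.0007
```

The crop confirms it: the lid is blue, with the dark-blue handle at top (265,232), orange pads at (229,229) and (299,236), and steel hooks over its edges. Two views give the box centre at about (0.483, -0.155), yaw about -4.8°, and both pad tops near z≈0.088. The board is centred at (0.515, 0.160), yaw about 7.3°. Next I check the tool axes and bystanders.

```bash
cat >> h.py <<'E'
from scipy.spatial.transform import Rotation as Ro
C=np.array([.483,-.155,0]);YAW=np.radians(-4.8)
bx=np.array([np.cos(YAW),np.sin(YAW),0]);by=np.array([-np.sin(YAW),np.cos(YAW),0]);bz=np.array([0,0,1.])
def B(x,y,z): return C+x*bx+y*by+z*bz
def tool(xax,zax):
    x=np.array(xax,float);x/=np.linalg.norm(x);z=np.array(zax,float);z-=x*(x@z);z/=np.linalg.norm(z)
    return np.c_[x,np.cross(z,x),z]
def to(s,P,Rt=None):
    """needed shift in current tool axes (mm), turn in tool axes (deg)"""
    R=Ro.from_rotvec(s["tcp_rot"]).as_matrix()
    o=R.T@(np.array(P)-s["tool_pos"])*1000
    t=np.degrees(Ro.from_matrix(R.T@Rt).as_rotvec()) if Rt is not None else None
    return o.round(1),None if t is None else t.round(1)
E
python3 - <<'E'
from h import *
from bench import robot
s=robot.state();R=Ro.from_rotvec(s["tcp_rot"]).as_matrix();print(R.round(3))
d=pickle.load(open("cams0.pkl","rb"));T=d["top"];S=d["scene"]
print("bottle",plane(T,(165,143),.02).round(3),"jar",tri(T,(261,137),S,(236,277)),"pepper",tri(T,(219.7,133.6),S,(273.2,310.9)))
for n,P in(("via",[.40,.33,.25]),("aboveA",B(0,.108,.15))):
    print(n,P,to(s,P,tool([0,0,-1],-by)),to(s,P,tool([0,0,-1],by)),to(s,P,tool([0,0,-1],bx)))
E
```

```text
[[-0.    -0.956  0.293]
 [-0.001  0.293  0.956]
 [-1.    -0.    -0.001]]
bottle [0.752 0.154 0.02 ] jar (array([ 0.7634818 , -0.13697883,  0.07096109]), np.float64(0.0016400861752703963)) pepper (array([ 0.77721157, -0.01397823,  0.0496176 ]), np.float64(0.0002685612065998463))
via [0.4, 0.33, 0.25] (array([   2.9, -286. , -217.1]), array([ 1.678e+02, -0.000e+00,  1.000e-01])) (array([   2.9, -286. , -217.1]), array([-12.2,  -0.1,  -0. ])) (array([   2.9, -286. , -217.1]), array([77.8, -0.1,  0.1]))
aboveA [ 0.49203721 -0.04737877  0.15      ] (array([ 103.3, -484.4, -550.9]), array([ 1.678e+02, -0.000e+00,  1.000e-01])) (array([ 103.3, -484.4, -550.9]), array([-12.2,  -0.1,  -0. ])) (array([ 103.3, -484.4, -550.9]), array([77.8, -0.1,  0.1]))
```

Emit:
send_rows(commands=[255, 0, -0.034, -0.023, -1.5, 0, 0, 255, 0, -0.034, -0.023, -1.5, 0, 0, 255, 0, -0.034, -0.023, -1.5, 0, 0, 255, 0, -0.034, -0.023, -1.5, 0, 0, 255, 0, -0.034, -0.023, -1.5, 0, 0, 255, 0, -0.034, -0.023, -1.5, 0, 0, 255, 0, -0.034, -0.023, -1.5, 0, 0, 255, 0, -0.034, -0.023, -1.5, 0, 0], grip_force=40)

```text
time: 0.77
tool_pos: [0.4141, 0.3872, 0.2471]
tcp_rot: [-1.166, 1.246, 1.169]
wrist_force: [1.3, 1.2, 0.3]
gripper_width: 0.0001
```

```bash
cat > n.py <<'E'
from h import *
from bench import robot
import sys
s=robot.state();print(s["time"],s["tool_pos"].round(4),"F",s["wrist_force"].round(1),"w",round(s["gripper_width"],4))
def lean(deg,side): # tool axis leaning outward by deg; side +1 a, -1 b
    a=np.radians(deg); return tool(-np.cos(a)*bz-np.sin(a)*side*by, by)
def tipP(out,z,deg,side,tip=.022):
    # TCP so that tip centre is at (0,side*(.073+out),z)
    R=lean(deg,side); return B(0,side*(.073+out),z)-R[:,0]*tip,R
E
python3 - <<'E'
from n import *
P,R=tipP(.042,.14,20,1);print(P,to(s,P,R))
E
```

```text
0.7667 [0.4141 0.3872 0.2471] F [1.3 1.2 0.3] w 0.0001
[ 0.49325258 -0.03290527  0.16067324] (array([  87.7, -104.4, -414.3]), array([ 1.5, 19.7, -0.2]))
```

Emit:
send_rows(commands=[255, 0, -0.011, -0.04, 0, 0, 0, 255, 0, -0.011, -0.04, 0, 0, 0, 255, 0, -0.011, -0.04, 0, 0, 0, 255, 0, -0.011, -0.04, 0, 0, 0, 255, 0, -0.011, -0.04, 0, 0, 0, 255, 0, -0.011, -0.04, 0, 0, 0, 255, 0, -0.011, -0.04, 0, 0, 0, 255, 0, -0.011, -0.04, 0, 0, 0])

```text
time: 1.43
tool_pos: [0.4836, 0.0614, 0.2456]
tcp_rot: [-1.165, 1.249, 1.169]
wrist_force: [1.6, -0.5, 1.1]
gripper_width: -0.0002
```

```bash
python3 - <<'E'
from n import *
P,R=tipP(.042,.12,20,1);print(P,to(s,P,R))
E
```

```text
1.4333 [0.4836 0.0614 0.2456] F [ 1.6 -0.5  1.1] w -0.0002
[ 0.49325258 -0.03290527  0.14067324] (array([105.4, -16.3, -92.8]), array([ 1.5, 19.6, -0.3]))
```

Emit:
send_rows(commands=[255, 0.015, -0.002, -0.01, 0.2, 2.5, 0, 255, 0.015, -0.002, -0.01, 0.2, 2.5, 0, 255, 0.015, -0.002, -0.01, 0.2, 2.5, 0, 255, 0.015, -0.002, -0.01, 0.2, 2.5, 0, 255, 0.015, -0.002, -0.01, 0.2, 2.5, 0, 255, 0.015, -0.002, -0.01, 0.2, 2.5, 0, 255, 0.015, -0.002, -0.01, 0.2, 2.5, 0, 255, 0.015, -0.002, -0.01, 0.2, 2.5, 0])

```text
time: 2.1
tool_pos: [0.4923, -0.0543, 0.1396]
tcp_rot: [-1.382, 1.534, 0.947]
wrist_force: [0.4, -0.5, 0.7]
gripper_width: -0.0004
```

```bash
python3 - <<'E'
from n import *
P,R=tipP(.042,.100,20,1);print(P,to(s,P,R))
E
```

```text
2.1 [ 0.4923 -0.0543  0.1396] F [ 0.4 -0.5  0.7] w -0.0004
[ 0.49325258 -0.03290527  0.12067324] (array([ 9.9,  1.4, 26.7]), array([-1.2, -1. , -0.3]))
```

Emit:
send_rows(commands=[255, 0, 0, 0.007, 0, 0, 0, 255, 0, 0, 0.007, 0, 0, 0, 255, 0, 0, 0.006, 0, 0, 0, 255, 0.002, 0, 0.005, 0, 0, 0, 255, 0.004, 0, 0.002, 0, 0, 0, 255, 0.004, 0, 0, 0, 0, 0, 255, 0, 0, 0, 0, 0, 0, 255, 0, 0, 0, 0, 0, 0])

```text
time: 2.77
tool_pos: [0.4937, -0.0297, 0.1173]
tcp_rot: [-1.382, 1.535, 0.951]
wrist_force: [-0.0, 0.5, 0.0]
gripper_width: 0.0003
```

```bash
python3 - <<'E'
from n import *
P,R=tipP(.042,.090,20,1);print(P,to(s,P,R))
for n in("scene","top"):
    c=robot.read_camera(n);cv2.imwrite(f"pics/{n}1.png",c["img"])
    print(n,proj(c,B(0,.115,.09)),proj(c,s["tool_pos"]))
a=cv2.resize(cv2.imread("pics/scene1.png")[120:260,230:380],None,fx=2.6,fy=2.6);b=cv2.resize(cv2.imread("pics/top1.png")[170:310,180:330],None,fx=2.6,fy=2.6)
cv2.imwrite("pics/c1.png",np.hstack([a,b]))
E
```

```text
2.7667 [ 0.4937 -0.0297  0.1173] F [-0.   0.5  0. ] w 0.0003
[ 0.49325258 -0.03290527  0.11067324] (array([ 7.3,  0.1, -0.6]), array([-1.1, -1. , -0.5]))
scene [326.84341357 220.45199855] [331.11157251 216.0107449 ]
top [223.56832938 228.20599846] [218.65046875 226.93540048]
```

View pics/c1.png

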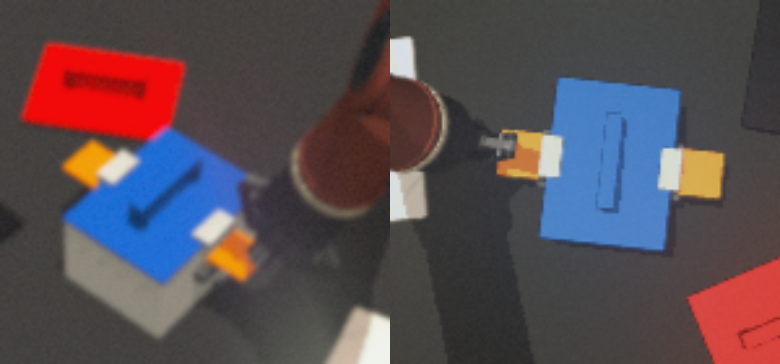

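The picture shows the closed fingertips over the outer half of clip_a's pad (top crop 505,145), with the stem and hook clear. Now I feel downwards.

Emit:
send_rows(commands=[255, 0.0015, 0, 0.0005, 0, 0, 0, 255, 0.0015, 0, 0.0005, 0, 0, 0, 255, 0.0015, 0, 0.0005, 0, 0, 0, 255, 0.0015, 0, 0.0005, 0, 0, 0, 255, 0.0015, 0, 0.0005, 0, 0, 0, 255, 0, 0, 0, 0, 0, 0, 255, 0, 0, 0, 0, 0, 0, 255, 0, 0, 0, 0, 0, 0])

```text
time: 3.53
tool_pos: [0.4942, -0.0308, 0.1098]
tcp_rot: [-1.381, 1.534, 0.949]
wrist_force: [-0.9, 0.4, 2.8]
gripper_width: 0.0001
```

Emit:
send_rows(commands=[255, 0.001, 0, 0.0004, 0, 0, 0, 255, 0.001, 0, 0.0004, 0, 0, 0, 255, 0.001, 0, 0.0004, 0, 0, 0, 255, 0, 0, 0, 0, 0, 0, 255, 0, 0, 0, 0, 0, 0, 255, 0, 0, 0, 0, 0, 0, 255, 0, 0, 0, 0, 0, 0, 255, 0, 0, 0, 0, 0, 0])

```text
time: 4.2
tool_pos: [0.4944, -0.0293, 0.1073]
tcp_rot: [-1.38, 1.533, 0.95]
wrist_force: [-1.2, 0.9, 4.1]
gripper_width: 0.0005
```

```bash
cat >> n.py <<'E'
H=.032
def way(th,side,L=.042,l0=20,l1=50,thmax=60,half=.010):
    t=np.radians(th);ln=l0+(l1-l0)*th/thmax
    nrm=np.array([np.sin(t),np.cos(t)]);dr=np.array([np.cos(t),-np.sin(t)])
    p=H*nrm+L*dr+nrm*half*abs(np.sin(np.radians(ln-th)))
    return (*tipP(p[0],.056+p[1],ln,side),ln)
def plan(side,ths,**k):
    P,R=s["tool_pos"],Ro.from_rotvec(s["tcp_rot"]).as_matrix()
    for th in ths:
        P2,R2,ln=way(th,side,**k)
        print(th,round(ln,1),(R.T@(P2-P)*1000).round(1),np.degrees(Ro.from_matrix(R.T@R2).as_rotvec()).round(1));P,R=P2,R2
E
python3 - <<'E'
from n import *
Q=s["tool_pos"]+Ro.from_rotvec(s["tcp_rot"]).as_matrix()[:,0]*.022-C
print("tip box x,y,z",(Q@bx).round(4),(Q@by).round(4),Q[2].round(4))
for L in(.040,.044,.046):
  P,R,l=way(0,1,L);print(L,to(s,P,R))
plan(1,[4,8,12,16,20,25,30,35,40,45,50,55,60],L=.044)
E
```

```text
4.2 [ 0.4944 -0.0293  0.1073] F [-1.2  0.9  4.1] w 0.0005
tip box x,y,z 0.0007 0.1184 0.0868
0.04 (array([-2.4,  0.7, -7.1]), array([-1.1, -0.9, -0.4]))
0.044 (array([-3.9,  0.8, -3.3]), array([-1.1, -0.9, -0.4]))
0.046 (array([-4.6,  0.9, -1.4]), array([-1.1, -0.9, -0.4]))
4 22.0 [-1.4  0.9  0.9] [-1.1  1.1 -0.4]
8 24.0 [2.6 0.  4. ] [ 0.  2. -0.]
12 26.0 [2.7 0.  3.9] [-0.  2. -0.]
16 28.0 [ 2.9 -0.   3.8] [-0.  2. -0.]
20 30.0 [3.  0.  3.7] [ 0.  2. -0.]
25 32.5 [3.9 0.  4.4] [-0.   2.5  0. ]
30 35.0 [ 4.  -0.   4.2] [-0.   2.5  0. ]
35 37.5 [ 4.2 -0.   4. ] [-0.   2.5  0. ]
40 40.0 [4.3 0.  3.8] [ 0.   2.5 -0. ]
45 42.5 [3.5 0.  3.6] [-0.   2.5 -0. ]
50 45.0 [3.7 0.  3.5] [-0.   2.5 -0. ]
55 47.5 [ 3.8 -0.   3.4] [0.  2.5 0. ]
60 50.0 [3.9 0.  3.2] [ 0.   2.5 -0. ]
```

Emit:
send_rows(commands=[255, 0.003, 0, 0.0, 0, 1.5, 0, 255, 0.003, 0, 0.001, 0, 2, 0, 255, 0.003, 0, 0.003, 0, 2, 0, 255, 0.0035, 0, 0.0035, 0, 2, 0, 255, 0.0035, 0, 0.0035, 0, 2, 0, 255, 0.0035, 0, 0.0035, 0, 2, 0, 255, 0.0035, 0, 0.0035, 0, 2, 0, 255, 0.0035, 0, 0.003, 0, 2, 0])

```text
time: 4.87
tool_pos: [0.4959, -0.0156, 0.0764]
tcp_rot: [-1.559, 1.728, 0.783]
wrist_force: [-3.0, 3.4, 6.8]
gripper_width: 0.0001
```

```bash
cat >> n.py <<'E'
def where(side):
    R=Ro.from_rotvec(s["tcp_rot"]).as_matrix();Q=s["tool_pos"]+R[:,0]*.022-C
    o=side*(Q@by)-.073;h=Q[2]-.056
    ln=np.degrees(np.arctan2(-side*(R[:,0]@by),-R[2,0]))
    th=90-np.degrees(np.arccos(min(1,H/np.hypot(o,h))))-np.degrees(np.arctan2(h,o)) if True else 0
    th=np.degrees(np.arcsin(min(1,H/np.hypot(o,h))))-np.degrees(np.arctan2(h,o))
    print("x",(Q@bx).round(4),"out",o.round(4),"h",h.round(4),"lean",ln.round(1),"theta~",th.round(1),"L",np.sqrt(max(0,o*o+h*h-H*H)).round(4))
E
python3 - <<'E'
from n import *
where(1)
plan(1,[30,35,40,45,50,55,60],L=.042)
E
```

```text
4.8667 [ 0.4959 -0.0156  0.0764] F [-3.   3.4  6.8] w 0.0001
x 0.001 out 0.054 h 0.0027 lean 36.4 theta~ 33.5 L 0.0435
30 35.0 [-3.2  1.1 -4.3] [-1.1 -1.4 -0.5]
35 37.5 [4. 0. 4.] [-0.   2.5  0. ]
40 40.0 [ 4.1 -0.   3.8] [ 0.   2.5 -0. ]
45 42.5 [3.4 0.  3.6] [-0.   2.5 -0. ]
50 45.0 [3.5 0.  3.5] [-0.   2.5 -0. ]
55 47.5 [ 3.6 -0.   3.4] [0.  2.5 0. ]
60 50.0 [ 3.7 -0.   3.3] [ 0.   2.5 -0. ]
```

Beautiful: about 34° with 8 N. Continue along the arc past over-centre.

Emit:
send_rows(commands=[255, 0.004, 0, 0.0035, 0, 2.2, 0, 255, 0.004, 0, 0.0035, 0, 2.2, 0, 255, 0.004, 0, 0.0035, 0, 2.2, 0, 255, 0.004, 0, 0.0033, 0, 2.2, 0, 255, 0.004, 0, 0.003, 0, 2.2, 0, 255, 0.004, 0, 0.003, 0, 2.2, 0, 255, 0.004, 0, 0.002, 0, 2, 0, 255, 0, 0, 0, 0, 0, 0])

```text
time: 5.53
tool_pos: [0.4957, -0.0161, 0.0368]
tcp_rot: [-1.742, 1.921, 0.588]
wrist_force: [-0.2, 0.3, -1.3]
gripper_width: -0.0002
```

```bash
python3 - <<'E'
from n import *
where(1)
for n in("scene","top"):
    c=robot.read_camera(n);cv2.imwrite(f"pics/{n}2.png",c["img"])
a=cv2.resize(cv2.imread("pics/scene2.png")[120:260,230:380],None,fx=2.6,fy=2.6);b=cv2.resize(cv2.imread("pics/top2.png")[170:310,180:330],None,fx=2.6,fy=2.6)
cv2.imwrite("pics/c2.png",np.hstack([a,b]))
E
```

```text
5.5333 [ 0.4957 -0.0161  0.0368] F [-0.2  0.3 -1.3] w -0.0002
x 0.0009 out 0.049 h -0.0326 lean 52.5 theta~ 66.6 L 0.0494
```

View pics/c2.png

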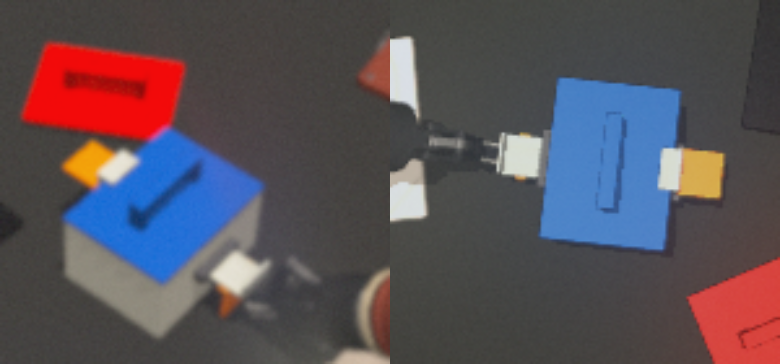

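Clip_a snapped open: its steel stem is at crop (520,155), lying flat with the pad hanging, and the force is zero. I retract along the tool axis.

Emit:
send_rows(commands=[255, -0.012, 0, 0.002, 0, 0, 0, 255, -0.02, 0, 0, 0, 0, 0, 255, -0.02, 0, 0, 0, 0, 0, 255, -0.025, 0, 0, 0, -6, 0, 255, -0.025, 0, -0.005, 0, -7, 0, 255, -0.03, 0, -0.01, 0, -7, 0, 255, -0.03, 0, -0.01, 0, -7, 0, 255, -0.03, 0, -0.015, 0, -7, 0])

```text
time: 6.3
tool_pos: [0.5035, 0.0896, 0.2044]
tcp_rot: [-1.357, 1.481, 0.994]
wrist_force: [1.6, 1.0, 0.2]
gripper_width: -0.0005
```

```bash
python3 - <<'E'
from n import *
where(1)
print(B(0,0,.24),to(s,B(0,0,.24),lean(0,1)))
P,R=tipP(.042,.16,20,-1);print(P,to(s,P,R))
E
```

```text
6.3 [0.5035 0.0896 0.2044] F [1.6 1.  0.2] w -0.0005
x -0.0001 out 0.1659 h 0.1274 lean 17.6 theta~ -28.7 L 0.2067
[ 0.483 -0.155  0.24 ] (array([  40.3,   -0.8, -244.8]), array([ -0.2, -17.6,  -0.1]))
[ 0.47274742 -0.27709473  0.18067324] (array([ 133.8,   -1.2, -343.7]), array([ -0.2, -37.6,  -0. ]))
```

Emit:
send_rows(commands=[255, 0, 0, -0.041, 0, -3, 0, 255, 0, 0, -0.041, 0, -3, 0, 255, 0, 0, -0.041, 0, -3, 0, 255, 0, 0, -0.041, 0, -3, 0, 255, 0, 0, -0.041, 0, -3, 0, 255, 0, 0, -0.041, 0, -3, 0, 255, 0, 0, -0.041, 0, -3, 0, 255, 0, 0, -0.041, 0, -3, 0])

```text
time: 6.97
tool_pos: [0.4834, -0.2319, 0.2653]
tcp_rot: [-1.068, 1.069, 1.189]
wrist_force: [0.9, 0.7, -0.7]
gripper_width: -0.0
```

```bash
python3 - <<'E'
from n import *
where(-1)
P,R=tipP(.042,.12,20,-1);print(P,to(s,P,R))
E
```

```text
6.9667 [ 0.4834 -0.2319  0.2653] F [ 0.9  0.7 -0.7] w -0.0
x 0.008 out -0.0002 h 0.1876 lean 9.8 theta~ -80.2 L 0.1849
[ 0.47274742 -0.27709473  0.14067324] (array([114.3,  14.7, -66.2]), array([  1.6, -10.2,   3.1]))
```

Emit:
send_rows(commands=[255, 0.004, 0.002, -0.018, 0.3, -2, 0.6, 255, 0.006, 0.003, -0.018, 0.3, -2, 0.6, 255, 0.015, 0.003, -0.014, 0.3, -2, 0.6, 255, 0.02, 0.003, -0.01, 0.3, -2, 0.6, 255, 0.02, 0.002, -0.005, 0.3, -1.5, 0.6, 255, 0.02, 0.002, -0.002, 0, -1, 0, 255, 0.018, 0, 0, 0, 0, 0, 255, 0.009, 0, 0, 0, 0, 0])

```text
time: 7.63
tool_pos: [0.4679, -0.2821, 0.1538]
tcp_rot: [-0.899, 0.946, 1.254]
wrist_force: [-0.2, 0.4, -0.1]
gripper_width: -0.0001
```

```bash
python3 - <<'E'
from n import *
where(-1)
P,R=tipP(.040,.095,20,-1);print(P,to(s,P,R))
E
```

```text
7.6333 [ 0.4679 -0.2821  0.1538] F [-0.2  0.4 -0.1] w -0.0001
x -0.0036 out 0.0471 h 0.0773 lean 20.9 theta~ -37.9 L 0.0847
[ 0.47291477 -0.27510175  0.11567324] (array([38.4, -3. , -6.7]), array([-0.3,  0.9,  2.2]))
```

Emit:
send_rows(commands=[255, 0.008, -0.001, -0.002, 0, 0, 0.5, 255, 0.008, -0.001, -0.002, 0, 0, 0.5, 255, 0.007, -0.001, -0.001, 0, 0, 0.5, 255, 0.006, 0, -0.001, 0, 0, 0.5, 255, 0.004, 0, 0, 0, 0, 0, 255, 0.002, 0, 0, 0, 0, 0, 255, 0, 0, 0, 0, 0, 0, 255, 0, 0, 0, 0, 0, 0])

```text
time: 8.3
tool_pos: [0.4756, -0.2739, 0.1204]
tcp_rot: [-0.891, 0.96, 1.287]
wrist_force: [-0.5, -0.2, 0.6]
gripper_width: 0.0001
```

```bash
python3 - <<'E'
from n import *
where(-1)
P,R=tipP(.041,.088,20,-1);print(P,to(s,P,R))
for n in("scene","top"):
    c=robot.read_camera(n);cv2.imwrite(f"pics/{n}3.png",c["img"])
a=cv2.resize(cv2.imread("pics/scene3.png")[120:260,210:360],None,fx=2.6,fy=2.6);b=cv2.resize(cv2.imread("pics/top3.png")[170:310,200:350],None,fx=2.6,fy=2.6)
cv2.imwrite("pics/c3.png",np.hstack([a,b]))
E
```

```text
8.3 [ 0.4756 -0.2739  0.1204] F [-0.5 -0.2  0.6] w 0.0001
x 0.0026 out 0.0382 h 0.0438 lean 21.0 theta~ -15.5 L 0.0485
[ 0.4728311  -0.27609824  0.10867324] (array([10. ,  2.6, -6.5]), array([0.2, 1. , 0.3]))
```

View pics/c3.png

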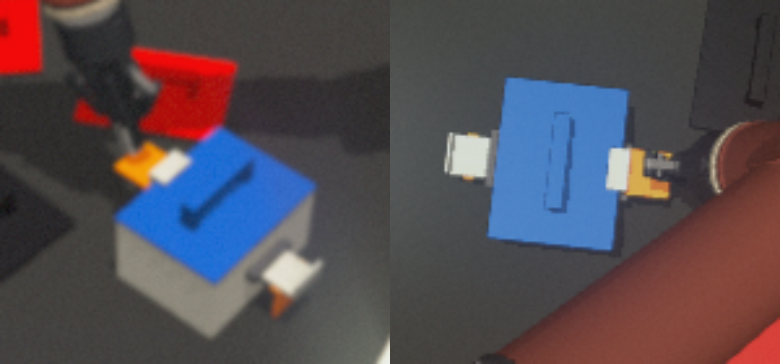

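Fingers are over clip_b's pad (top crop 655,165), and clip_a stays open. Feeling down.

Emit:
send_rows(commands=[255, 0.0005, 0, -0.0025, 0, 0, 0, 255, 0.0012, 0, -0.002, 0, 0, 0, 255, 0.0012, 0, -0.0005, 0, 0, 0, 255, 0.0012, 0, -0.0005, 0, 0, 0, 255, 0.0012, 0, -0.0005, 0, 0, 0, 255, 0.0012, 0, -0.0005, 0, 0, 0, 255, 0, 0, 0, 0, 0, 0, 255, 0, 0, 0, 0, 0, 0])

```text
time: 9.07
tool_pos: [0.4751, -0.279, 0.1119]
tcp_rot: [-0.892, 0.96, 1.285]
wrist_force: [1.0, 0.5, 0.1]
gripper_width: 0.0
```

```bash
python3 - <<'E'
from n import *
where(-1)
E
```

```text
9.0667 [ 0.4751 -0.279   0.1119] F [1.  0.5 0.1] w 0.0
x 0.0026 out 0.0434 h 0.0354 lean 20.9 theta~ -4.3 L 0.0459
```

Emit:
send_rows(commands=[255, 0.001, 0, -0.0002, 0, 0, 0, 255, 0.001, 0, -0.0002, 0, 0, 0, 255, 0.001, 0, -0.0002, 0, 0, 0, 255, 0.001, 0, -0.0002, 0, 0, 0, 255, 0, 0, 0, 0, 0, 0, 255, 0, 0, 0, 0, 0, 0, 255, 0, 0, 0, 0, 0, 0, 255, 0, 0, 0, 0, 0, 0])

```text
time: 9.73
tool_pos: [0.4753, -0.2788, 0.1087]
tcp_rot: [-0.892, 0.959, 1.284]
wrist_force: [-1.7, -0.4, 3.0]
gripper_width: -0.0002
```

```bash
python3 - <<'E'
from n import *
where(-1)
E
```

```text
9.7333 [ 0.4753 -0.2788  0.1087] F [-1.7 -0.4  3. ] w -0.0002
x 0.0029 out 0.0431 h 0.0322 lean 20.9 theta~ -0.2 L 0.0433
```

Emit:
send_rows(commands=[255, 0.003, 0, -0.001, 0, -1.5, 0, 255, 0.0035, 0, -0.003, 0, -2, 0, 255, 0.0035, 0, -0.0035, 0, -2, 0, 255, 0.0035, 0, -0.0035, 0, -2, 0, 255, 0.0035, 0, -0.0035, 0, -2, 0, 255, 0.0035, 0, -0.0035, 0, -2, 0, 255, 0.0035, 0, -0.0035, 0, -2, 0, 255, 0.0035, 0, -0.003, 0, -2, 0])

```text
time: 10.4
tool_pos: [0.475, -0.2922, 0.0785]
tcp_rot: [-0.698, 0.737, 1.364]
wrist_force: [-2.9, -2.1, 7.2]
gripper_width: 0.0005
```

```bash
python3 - <<'E'
from n import *
where(-1)
E
```

```text
10.4 [ 0.475  -0.2922  0.0785] F [-2.9 -2.1  7.2] w 0.0005
x 0.0037 out 0.0513 h 0.0049 lean 36.7 theta~ 33.0 L 0.0403
```

Emit:
send_rows(commands=[255, 0.004, 0, -0.0035, 0, -2.2, 0, 255, 0.004, 0, -0.0035, 0, -2.2, 0, 255, 0.004, 0, -0.0035, 0, -2.2, 0, 255, 0.004, 0, -0.0033, 0, -2.2, 0, 255, 0.004, 0, -0.003, 0, -2.2, 0, 255, 0.004, 0, -0.003, 0, -2.2, 0, 255, 0.004, 0, -0.002, 0, -2, 0, 255, 0, 0, 0, 0, 0, 0])

```text
time: 11.07
tool_pos: [0.4737, -0.2915, 0.0401]
tcp_rot: [-0.49, 0.515, 1.421]
wrist_force: [-0.4, 0.6, -0.5]
gripper_width: -0.0002
```

```bash
python3 - <<'E'
from n import *
where(-1)
for n in("scene","top"):
    c=robot.read_camera(n);cv2.imwrite(f"pics/{n}4.png",c["img"])
a=cv2.resize(cv2.imread("pics/scene4.png")[120:260,210:360],None,fx=2.6,fy=2.6);b=cv2.resize(cv2.imread("pics/top4.png")[170:310,200:350],None,fx=2.6,fy=2.6)
cv2.imwrite("pics/c4.png",np.hstack([a,b]))
E
```

```text
11.0667 [ 0.4737 -0.2915  0.0401] F [-0.4  0.6 -0.5] w -0.0002
x 0.0025 out 0.0462 h -0.0292 lean 52.8 theta~ 68.1 L 0.0443
```

View pics/c4.png

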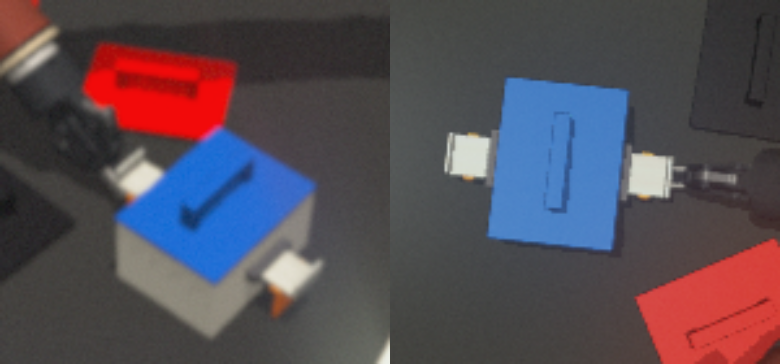

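Both clips now lie open in both views (top crop 470,155 and 650,178). I retract from B and then open the gripper.

Emit:
send_rows(commands=[255, -0.012, 0, -0.002, 0, 0, 0, 255, -0.02, 0, 0, 0, 0, 0, 255, -0.02, 0, 0, 0, 0, 0, 255, -0.025, 0, 0, 0, 6, 0, 255, -0.03, 0, 0.005, 0, 7, 0, 255, -0.035, 0, 0.005, 0, 7, 0, 0, -0.035, 0, 0.01, 0, 7, 0, 0, -0.03, 0, 0.015, 0, 7, 0])

```text
time: 11.83
tool_pos: [0.4587, -0.409, 0.2133]
tcp_rot: [-0.923, 1.007, 1.258]
wrist_force: [0.6, 0.2, 0.9]
gripper_width: 0.0231
```

```bash
python3 - <<'E'
from n import *
where(-1)
P=B(0,0,.22);print(P,to(s,P,lean(0,1)))
E
```

```text
11.8333 [ 0.4587 -0.409   0.2133] F [0.6 0.2 0.9] w 0.0231
x -0.0027 out 0.1754 h 0.1363 lean 17.8 theta~ -29.6 L 0.2198
[ 0.483 -0.155  0.22 ] (array([ 7.170e+01, -1.000e-01,  2.449e+02]), array([-0.6, 17.8,  0.4]))
```

Emit:
send_rows(commands=[0, 0.003, 0, 0.037, 0, 2.5, 0, 0, 0.003, 0, 0.037, 0, 2.5, 0, 0, 0.003, 0, 0.037, 0, 2.5, 0, 0, 0.003, 0, 0.037, 0, 2.5, 0, 0, 0.003, 0, 0.037, 0, 2.5, 0, 0, 0.003, 0, 0.03, 0, 2.5, 0, 0, 0.003, 0, 0.02, 0, 2.5, 0, 0, 0.003, 0, 0.01, 0, 2, 0])

```text
time: 12.5
tool_pos: [0.4882, -0.164, 0.261]
tcp_rot: [-1.212, 1.267, 1.058]
wrist_force: [1.0, -1.0, -0.1]
gripper_width: 0.0852
```

```bash
python3 - <<'E'
from n import *
d=pickle.load(open("cams0.pkl","rb"));S,T=d["scene"],d["top"]
p,e=tri(T,(265.9,231.7),S,(293.9,192.5));print("handle tri",p,e)
for c in(S,T): print("expected handle top centre px",proj(c,B(0,0,.132)))
P=B(0,0,.20);print(P,to(s,P,lean(0,1)))
for n in("scene","top"):
    c=robot.read_camera(n);cv2.imwrite(f"pics/{n}5.png",c["img"])
a=cv2.resize(cv2.imread("pics/scene5.png")[120:260,210:360],None,fx=2.6,fy=2.6);b=cv2.resize(cv2.imread("pics/top5.png")[170:310,200:350],None,fx=2.6,fy=2.6)
cv2.imwrite("pics/c5.png",np.hstack([a,b]))
E
```

```text
12.5 [ 0.4882 -0.164   0.261 ] F [ 1.  -1.  -0.1] w 0.0852
handle tri [ 0.48228814 -0.15675195  0.11584958] 0.005790466305035399
expected handle top centre px [293.4949142 188.8048081]
expected handle top centre px [264.26934677 231.49606749]
[ 0.483 -0.155  0.2  ] (array([59.8,  9.7, 12.6]), array([-1. , -4. ,  3.4]))
```

View pics/c5.png

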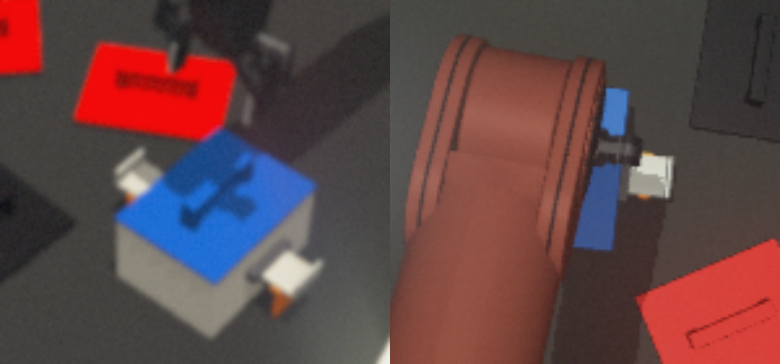

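```bash
python3 - <<'E'
from h import *
d=pickle.load(open("cams0.pkl","rb"))
a=cv2.resize(d["scene"]["img"][170:220,265:320],None,fx=7,fy=7,interpolation=cv2.INTER_CUBIC)
b=cv2.resize(d["top"]["img"][207:257,240:295],None,fx=7,fy=7,interpolation=cv2.INTER_CUBIC)
o=np.hstack([a,b]);o=cv2.convertScaleAbs(o,alpha=1.3)
cv2.imwrite("pics/h.png",o)
E
```

View pics/h.png

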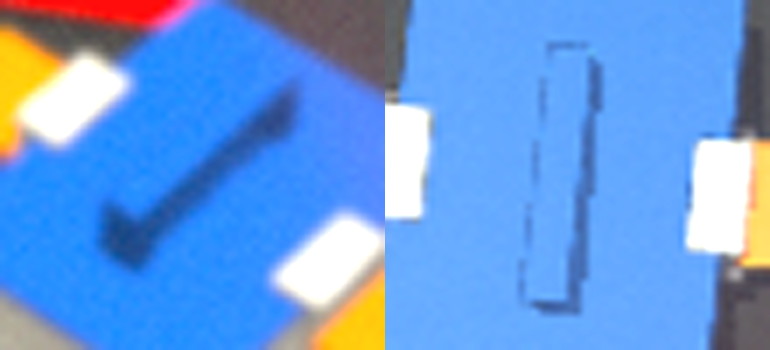

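```bash
python3 - <<'E'
from h import *
d=pickle.load(open("cams0.pkl","rb"));S,T=d["scene"],d["top"]
print(tri(T,(269.6,213.9),S,(279.6,199)),tri(T,(263.3,213.4),S,(284.3,201.7)))
print("expected +x corners",B(.05,-.009,.132),B(.05,.009,.132))
q=(np.array([[548,45],[592,48],[575,305],[525,300]])-[385,0])/7+[240,207]
print("top-face centre from top at .132",plane(T,q.mean(0),.132))
E
```

```text
(array([ 0.53135239, -0.16759199,  0.12731607]), np.float64(0.0015669450814888954)) (array([ 0.5325225 , -0.15099925,  0.12862558]), np.float64(0.00015610795060447215))
expected +x corners [ 0.53207154 -0.16815233  0.132     ] [ 0.53357774 -0.15021546  0.132     ]
top-face centre from top at .132 [ 0.48187446 -0.15700458  0.132     ]
```

Emit:
send_rows(commands=[0, 0.003, 0.002, 0.003, -0.3, -1, 0.7, 0, 0.008, 0.002, 0.003, -0.2, -1, 0.7, 0, 0.01, 0.002, 0.002, -0.2, -0.7, 0.7, 0, 0.01, 0.001, 0.001, -0.2, -0.7, 0.5, 0, 0.01, 0.001, 0, 0, -0.5, 0.5, 0, 0.01, 0, 0, 0, 0, 0, 0, 0.006, 0, 0, 0, 0, 0, 0, 0, 0, 0, 0, 0, 0])

```text
time: 13.27
tool_pos: [0.4805, -0.1597, 0.1984]
tcp_rot: [-1.136, 1.246, 1.146]
wrist_force: [-0.8, 0.1, 0.8]
gripper_width: 0.0852
```

```bash
python3 - <<'E'
from n import *
P=[.4825,-.156,.130];print(to(s,P,lean(0,1)))
E
```

```text
13.2667 [ 0.4805 -0.1597  0.1984] F [-0.8  0.1  0.8] w 0.0852
(array([68.5, -1.7,  3.4]), array([-0.4,  0.4, -0. ]))
```

Emit:
send_rows(commands=[0, 0.008, -0.0005, 0.001, 0, 0, 0, 0, 0.012, -0.0005, 0.001, 0, 0, 0, 0, 0.012, -0.0005, 0.001, 0, 0.4, 0, 0, 0.012, 0, 0, 0, 0, 0, 0, 0.012, 0, 0, 0, 0, 0, 0, 0.009, 0, 0, 0, 0, 0, 0, 0.004, 0, 0, 0, 0, 0, 0, 0, 0, 0, 0, 0, 0])

```text
time: 13.93
tool_pos: [0.483, -0.1562, 0.1244]
tcp_rot: [-1.143, 1.25, 1.141]
wrist_force: [-0.4, 0.6, 0.2]
gripper_width: 0.0855
```

```bash
python3 - <<'E'
from n import *
P=[.4825,-.156,.130];print(to(s,P,lean(0,1)))
E
```

```text
13.9333 [ 0.483  -0.1562  0.1244] F [-0.4  0.6  0.2] w 0.0855
(array([-5.6,  0.5,  0.1]), array([-0.4, -0. ,  0.1]))
```

Emit:
send_rows(commands=[0, -0.003, 0, 0, 0, 0, 0, 0, -0.0015, 0, 0, 0, 0, 0, 255, 0, 0, 0, 0, 0, 0, 255, 0, 0, 0, 0, 0, 0, 255, 0, 0, 0, 0, 0, 0, 255, 0, 0, 0, 0, 0, 0, 255, 0, 0, 0, 0, 0, 0, 255, 0, 0, 0, 0, 0, 0], grip_force=50)

```text
time: 14.6
tool_pos: [0.4849, -0.1566, 0.1326]
tcp_rot: [-1.146, 1.247, 1.137]
wrist_force: [0.0, 1.4, -3.1]
gripper_width: 0.0171
```

Emit:
send_rows(commands=[255, -0.0005, 0, 0, 0, 0, 0, 255, -0.001, 0, 0, 0, 0, 0, 255, -0.002, 0, 0, 0, 0, 0, 255, -0.002, 0, 0, 0, 0, 0, 255, -0.002, 0, 0, 0, 0, 0, 255, -0.002, 0, 0, 0, 0, 0, 255, 0, 0, 0, 0, 0, 0, 255, 0, 0, 0, 0, 0, 0])

```text
time: 15.27
tool_pos: [0.483, -0.1562, 0.1411]
tcp_rot: [-1.143, 1.25, 1.14]
wrist_force: [-0.8, -0.7, -4.2]
gripper_width: 0.0171
```

Emit:
send_rows(commands=[255, -0.005, 0, 0, 0, 0, 0, 255, -0.01, 0, 0, 0, 0, 0, 255, -0.014, 0, 0, 0, 0, 0, 255, -0.014, 0, 0, 0, 0, 0, 255, -0.014, 0, 0, 0, 0, 0, 255, -0.01, 0, 0, 0, 0, 0, 255, -0.005, 0, 0, 0, 0, 0, 255, 0, 0, 0, 0, 0, 0])

```text
time: 15.93
tool_pos: [0.4826, -0.1563, 0.2203]
tcp_rot: [-1.143, 1.25, 1.14]
wrist_force: [0.2, 0.2, -3.6]
gripper_width: 0.0171
```

```bash
python3 - <<'E'
from n import *
a=np.radians(7.3);R=tool([0,0,-1],[-np.sin(a),np.cos(a),0])
print(to(s,[.515,.160,.2],R))
for n in("scene","top"):
    c=robot.read_camera(n);cv2.imwrite(f"pics/{n}6.png",c["img"])
a=cv2.resize(cv2.imread("pics/scene6.png")[100:260,210:370],None,fx=2.4,fy=2.4);b=cv2.resize(cv2.imread("pics/top6.png")[160:320,180:340],None,fx=2.4,fy=2.4)
cv2.imwrite("pics/c6.png",np.hstack([a,b]))
E
```

```text
15.9333 [ 0.4826 -0.1563  0.2203] F [ 0.2  0.2 -3.6] w 0.0171
(array([ 20.2,  -3.3, 317.9]), array([-12.5,  -0. ,   0.1]))
```

View pics/c6.png

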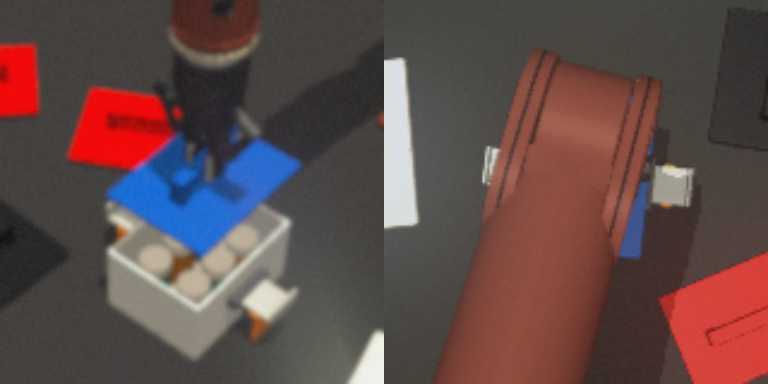

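The lid is lifted level (scene crop 205,180), and the open box and both open clips are visible. Carrying it to the board.

Emit:
send_rows(commands=[255, 0, 0, 0.01, 0, 0, 0, 255, 0, 0, 0.02, -1, 0, 0, 255, 0, 0, 0.028, -2, 0, 0, 255, 0, -0.001, 0.03, -2, 0, 0, 255, 0, -0.001, 0.03, -2, 0, 0, 255, 0, -0.001, 0.03, -2, 0, 0, 255, 0, -0.001, 0.03, -2, 0, 0, 255, 0, -0.001, 0.03, -1, 0, 0])

```text
time: 16.7
tool_pos: [0.4824, 0.0643, 0.2128]
tcp_rot: [-1.297, 1.154, 1.308]
wrist_force: [0.6, 0.7, -3.8]
gripper_width: 0.017
```

```bash
cat > g.py <<'E'
from n import *
a=np.radians(7.3);RB=tool([0,0,-1],[-np.sin(a),np.cos(a),0])
print(to(s,[.515,.160,.0606],RB))
E
python3 g.py
```

```text
16.7 [0.4824 0.0643 0.2128] F [ 0.6  0.7 -3.8] w 0.017
(array([151.9, -45.6,  90.9]), array([-0.1,  0. , -0.5]))
```

Emit:
send_rows(commands=[255, 0.002, -0.005, 0.022, 0, 0, 0, 255, 0.003, -0.008, 0.018, 0, 0, 0, 255, 0.004, -0.01, 0.014, 0, 0, 0, 255, 0.006, -0.01, 0.012, 0, 0, 0, 255, 0.008, -0.007, 0.006, 0, 0, 0, 255, 0.01, -0.003, 0.003, 0, 0, 0, 255, 0.01, 0, 0, 0, 0, 0, 255, 0.005, 0, 0, 0, 0, 0])

```text
time: 17.37
tool_pos: [0.5052, 0.1706, 0.1575]
tcp_rot: [-1.312, 1.141, 1.338]
wrist_force: [-0.5, -1.2, -5.1]
gripper_width: 0.017
```

```bash
python3 g.py; python3 - <<'E'
from n import *
for n in("scene","top"):
    c=robot.read_camera(n);cv2.imwrite(f"pics/{n}7.png",c["img"])
a=cv2.resize(cv2.imread("pics/scene7.png")[180:340,280:440],None,fx=2.4,fy=2.4);b=cv2.resize(cv2.imread("pics/top7.png")[150:310,80:240],None,fx=2.4,fy=2.4)
cv2.imwrite("pics/c7.png",np.hstack([a,b]))
E
```

```text
17.3667 [0.5052 0.1706 0.1575] F [-0.5 -1.2 -5.1] w 0.017
(array([ 96.7,  -9.6, -12.6]), array([ 1.6,  0.3, -0.9]))
17.3667 [0.5052 0.1706 0.1575] F [-0.5 -1.2 -5.1] w 0.017
```

View pics/c7.png

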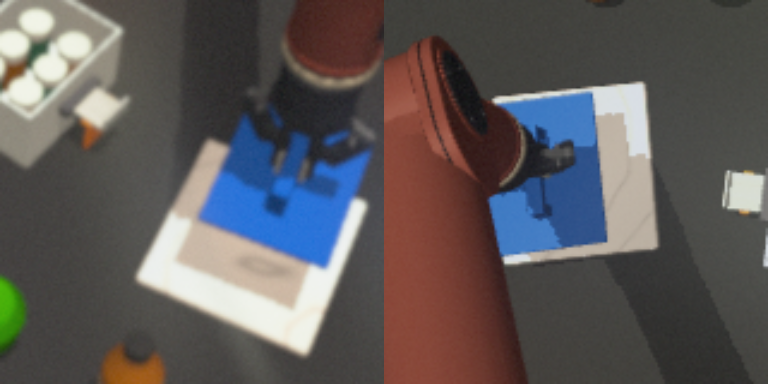

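Emit:
send_rows(commands=[255, 0.005, -0.002, -0.003, 0.3, 0, -0.2, 255, 0.008, -0.003, -0.004, 0.4, 0, -0.2, 255, 0.01, -0.003, -0.004, 0.4, 0, -0.2, 255, 0.011, -0.002, -0.002, 0.3, 0, -0.2, 255, 0.011, 0, 0, 0, 0, 0, 255, 0.011, 0, 0, 0, 0, 0, 255, 0.006, 0, 0, 0, 0, 0, 255, 0.002, 0, 0, 0, 0, 0])

```text
time: 18.13
tool_pos: [0.5192, 0.1519, 0.0891]
tcp_rot: [-1.294, 1.147, 1.297]
wrist_force: [-0.3, -0.2, -3.9]
gripper_width: 0.0172
```

```bash
python3 g.py
```

```text
18.1333 [0.5192 0.1519 0.0891] F [-0.3 -0.2 -3.9] w 0.0172
(array([28.5,  3.3,  8.4]), array([-0.5,  0.2,  0.1]))
```

Emit:
send_rows(commands=[255, 0.002, 0.001, 0.003, 0, 0, 0, 255, 0.004, 0.001, 0.003, 0, 0, 0, 255, 0.004, 0.001, 0.002, 0, 0, 0, 255, 0.004, 0, 0, 0, 0, 0, 255, 0.003, 0, 0, 0, 0, 0, 255, 0.001, 0, 0, 0, 0, 0, 255, 0, 0, 0, 0, 0, 0, 255, 0, 0, 0, 0, 0, 0])

```text
time: 18.8
tool_pos: [0.515, 0.1617, 0.0696]
tcp_rot: [-1.296, 1.145, 1.298]
wrist_force: [0.3, -0.1, -2.9]
gripper_width: 0.0175
```

```bash
python3 g.py; python3 - <<'E'
from n import *
for n in("scene","top"):
    c=robot.read_camera(n);cv2.imwrite(f"pics/{n}8.png",c["img"]);pickle.dump(c,open(f"{n}8.pkl","wb"))
    for b,cc,m in blobs(c["img"],"blue",200): print(n,b,cc)
a=cv2.resize(cv2.imread("pics/scene8.png")[200:340,300:440],None,fx=2.8,fy=2.8);b=cv2.resize(cv2.imread("pics/top8.png")[160:300,90:230],None,fx=2.8,fy=2.8)
cv2.imwrite("pics/c8.png",np.hstack([a,b]))
E
```

```text
18.8 [0.515  0.1617 0.0696] F [ 0.3 -0.1 -2.9] w 0.0175
(array([ 9. ,  0.2, -1.8]), array([-0.4,  0.2,  0.1]))
18.8 [0.515  0.1617 0.0696] F [ 0.3 -0.1 -2.9] w 0.0175
scene [ 274    0   88   53 3564] [317.87822671  20.97446689]
scene [ 54  25  48  38 869] [79.57997699 43.92750288]
scene [ 353  252   69   59 2089] [385.84968885 282.15940641]
top [ 137  191   44   62 1715] [162.34169096 223.58309038]
```

View pics/c8.png

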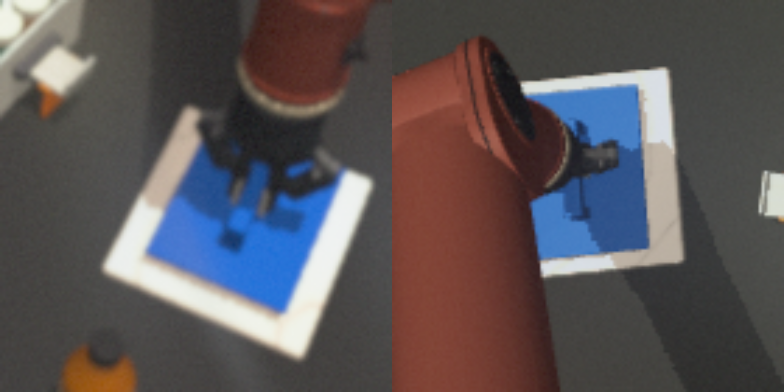

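```bash
python3 - <<'E'
from n import *
S=pickle.load(open("scene8.pkl","rb"));T=pickle.load(open("top8.pkl","rb"))
f=lambda c,u,ox,oy:plane(c,(u[0]/2.8+ox-.3,u[1]/2.8+oy-.3),.035)
p=f(S,(285,313),300,200);q=f(S,(148,250),300,200);r=f(S,(345,170),300,200)
print(p,q,r,"centre(diag)",(q+r)/2,np.linalg.norm(q-p),np.linalg.norm(r-p))
m=f(T,(638-392,85),90,160);n=f(T,(648-392,247),90,160);mid=(m+n)/2;a=np.radians(7.3)
print(m,n,"len",np.linalg.norm(m-n),"yaw",np.degrees(np.arctan2(*(m-n)[1::-1])),"centre",mid+.067*np.array([-np.sin(a),np.cos(a),0]))
E
```

```text
18.9 [0.5151 0.1617 0.0697] F [ 0.6  0.3 -3.9] w 0.0168
[0.58959511 0.23800069 0.035     ] [0.60345282 0.10869591 0.035     ] [0.41960559 0.21627972 0.035     ] centre(diag) [0.51152921 0.16248781 0.035     ] 0.13004523125856335 0.1713716275863839
[0.60651951 0.10514902 0.035     ] [0.43676573 0.08613378 0.035     ] len 0.17081547372707256 yaw 6.391434837942185 centre [0.51312929 0.16209833 0.035     ]
```

Emit:
send_rows(commands=[255, 0.001, -0.001, -0.001, 0, 0, 0, 255, 0.001, -0.001, -0.001, 0, 0, 0, 255, 0.001, -0.0005, 0, 0, 0, 0, 255, 0.001, 0, 0, 0, 0, 0, 255, 0.001, 0, 0, 0, 0, 0, 255, 0.001, 0, 0, 0, 0, 0, 255, 0, 0, 0, 0, 0, 0, 255, 0, 0, 0, 0, 0, 0])

```text
time: 19.57
tool_pos: [0.5187, 0.1595, 0.0636]
tcp_rot: [-1.295, 1.144, 1.297]
wrist_force: [-0.3, 0.2, -4.5]
gripper_width: 0.0168
```

```bash
python3 g.py
```

```text
19.5667 [0.5187 0.1595 0.0636] F [-0.3  0.2 -4.5] w 0.0168
(array([3. , 3.7, 0.9]), array([-0.4,  0.2,  0.2]))
```

Emit:
send_rows(commands=[255, 0.0008, 0, 0, 0, 0, 0, 255, 0.0008, 0, 0, 0, 0, 0, 255, 0.0008, 0, 0, 0, 0, 0, 255, 0.0005, 0, 0, 0, 0, 0, 255, 0, 0, 0, 0, 0, 0, 255, 0, 0, 0, 0, 0, 0, 255, 0, 0, 0, 0, 0, 0, 255, 0, 0, 0, 0, 0, 0])

```text
time: 20.23
tool_pos: [0.5188, 0.1597, 0.0607]
tcp_rot: [-1.295, 1.144, 1.296]
wrist_force: [-0.7, 0.2, -2.3]
gripper_width: 0.0171
```

Emit:
send_rows(commands=[255, 0.0006, 0, 0, 0, 0, 0, 255, 0.0006, 0, 0, 0, 0, 0, 255, 0, 0, 0, 0, 0, 0, 255, 0, 0, 0, 0, 0, 0, 255, 0, 0, 0, 0, 0, 0, 255, 0, 0, 0, 0, 0, 0, 255, 0, 0, 0, 0, 0, 0, 255, 0, 0, 0, 0, 0, 0])

```text
time: 20.9
tool_pos: [0.519, 0.1598, 0.0606]
tcp_rot: [-1.296, 1.143, 1.296]
wrist_force: [-0.6, 0.2, -1.2]
gripper_width: 0.0172
```

The lid is resting on the board: z stopped at 0.0606 as predicted, and the load came off. Releasing.

Emit:
send_rows(commands=[190, 0, 0, 0, 0, 0, 0, 160, 0, 0, 0, 0, 0, 0, 120, 0, 0, 0, 0, 0, 0, 80, 0, 0, 0, 0, 0, 0, 40, 0, 0, 0, 0, 0, 0, 0, 0, 0, 0, 0, 0, 0, 0, 0, 0, 0, 0, 0, 0, 0, 0, 0, 0, 0, 0, 0])

```text
time: 21.57
tool_pos: [0.5206, 0.1604, 0.0619]
tcp_rot: [-1.296, 1.14, 1.294]
wrist_force: [0.3, 0.2, 0.1]
gripper_width: 0.0856
```

Emit:
send_rows(commands=[0, -0.005, 0, 0, 0, 0, 0, 0, -0.01, 0, 0, 0, 0, 0, 0, -0.02, 0, 0, 0, 0, 0, 0, -0.025, 0, 0, 0, 0, 0, 0, -0.025, 0, 0, 0, 0, 0, 0, -0.025, 0, 0, 0, 0, 0, 0, -0.025, 0, 0, 0, 0, 0, 0, -0.02, 0, 0, 0, 0, 0])

```text
time: 22.23
tool_pos: [0.5162, 0.1585, 0.2239]
tcp_rot: [-1.295, 1.147, 1.299]
wrist_force: [0.3, 0.1, 0.9]
gripper_width: 0.0853
```

Emit:
send_rows(commands=[0, 0, 0.01, 0.03, 0, 0, 0, 0, 0, 0.015, 0.035, 0, 0, 0, 0, 0, 0.015, 0.035, 0, 0, 0, 0, 0, 0.015, 0.035, 0, 0, 0, 0, 0, 0.015, 0.035, 0, 0, 0, 0, 0, 0.01, 0.03, 0, 0, 0, 0, 0, 0.005, 0.02, 0, 0, 0, 0, 0, 0, 0, 0, 0, 0])

```text
time: 22.9
tool_pos: [0.4045, 0.3745, 0.2413]
tcp_rot: [-1.292, 1.131, 1.283]
wrist_force: [-0.4, -0.8, -1.1]
gripper_width: 0.0853
```

```bash
python3 - <<'E'
from n import *
d={}
for n in("scene","top"):
    c=robot.read_camera(n);d[n]=c;cv2.imwrite(f"pics/{n}9.png",c["img"])
pickle.dump(d,open("cams9.pkl","wb"))
cv2.imwrite("pics/c9.png",np.hstack([cv2.resize(d[n]["img"],(400,300)) for n in d]))
for n in d:
    for b,cc,m in blobs(d[n]["img"],"blue",1000):
        ct=max(cv2.findContours(m,cv2.RETR_EXTERNAL,cv2.CHAIN_APPROX_NONE)[0],key=cv2.contourArea)
        q=cv2.boxPoints(cv2.minAreaRect(ct));Q=np.array([plane(d[n],u,.026) for u in q]);print(n,cc,Q.mean(0).round(4),[np.linalg.norm(Q[i]-Q[i-1]).round(3) for i in range(4)])
    for b,cc,m in blobs(d[n]["img"],"green",300): print(n,"green",cc)
E
```

```text
22.9 [0.4045 0.3745 0.2413] F [-0.4 -0.8 -1.1] w 0.0853
scene [317.92011252  20.93586498] [-0.3921 -0.6149  0.026 ] [np.float64(0.377), np.float64(0.368), np.float64(0.382), np.float64(0.328)]
scene [385.92893218 278.79148629] [0.5179 0.1582 0.026 ] [np.float64(0.128), np.float64(0.174), np.float64(0.137), np.float64(0.169)]
scene green [273.25901639 310.83060109]
top [157.9503248  220.32097822] [0.5172 0.1604 0.026 ] [np.float64(0.174), np.float64(0.134), np.float64(0.175), np.float64(0.131)]
top green [219.70618557 133.56872852]
```

View pics/c9.png

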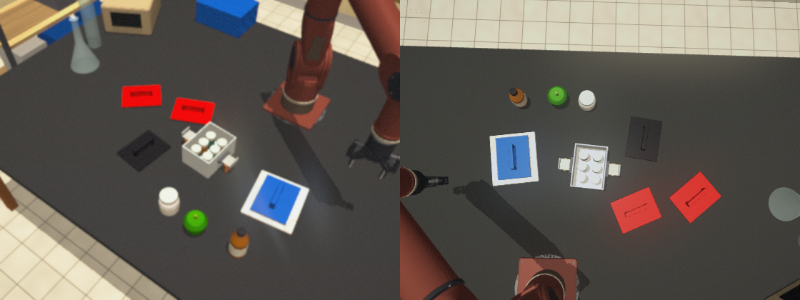

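The final picture shows the lid centred on the board, handle up (top 515,157 in the half view). Both clips are open beside the box, the bystanders are where they were, and the arm is clear.

```bash
python3 -c "
from bench import robot
print(robot.finish_job())"
```

```text
the job is handed in; nothing more can be done
None
```

The lid is off and resting handle up in the middle of the board, both clips are open, and the job was handed in at about 23 s of the 61 s allowed. The hand-in reported no verdict.

- **Clips:** I felt for each pad from above and pressed it round its pivot with the closed fingers leaning outwards. The readings between moves peaked at about 8 N on each clip, against the 40 N limit. Both snapped open and were still open in the last pictures.
- **Lid:** I gripped the handle at 50 N, lifted it straight up, and lowered it in small steps until the board took the weight.
- **Last checks:**
  - The lid centre measures about (0.517, 0.160) and (0.518, 0.158) from the two cameras. The board centre is (0.515, 0.160), so the lid is about 2–3 mm off.
  - The green pepper's pixels moved by less than 0.1. I checked the bottle and jar only by eye, and they look unmoved.
  - After release the wrist force was near zero, and the arm is clear of everything.
- **Disagreements:**
  - The handle's top measured 3–5 mm lower from the two views than the stated height. I used the stated height, and the grasp was fine.
  - One lid corner in the first scene picture was spoiled by the red lid next to it, so I relied on the top view there.

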